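# Bolt the sample jar into its carrier

## Robot

A 6-joint arm with a two-finger parallel gripper is mounted at the origin on a cart in front of the work surface, level with it; the furniture and walls round the work are solid. World frame = base frame: x ahead of the robot, y to its left, z up, the work surface at z = 0. Lengths are in mm, angles in rad, forces in N, time in s.
With the tool pointing down it reaches from about 300 to 775 mm from the base axis. Payload 14.6 kg.
Tool frame: the origin (TCP) lies at the very end of the fingers, on their centre line; the grasp point (between the pads) lies 19 mm behind it; z points along the fingers, y is the line along which they close (so a half turn about z gives the same grasp; the last joint's range is limited). The gripper opens to 94 mm and grips with 3 to 60 N. Pads are 16 mm wide; open, the fingers measure 119 mm over their backs; the gripper's body (75 mm by 177 mm) begins 78 mm behind the grasp point.
Start: joints at [-1.194, 0.3, 1.521, -0, 1.321, -0.067], TCP at [236.148, -496.713, 205.446] pointing down, gripper open.
Joint ranges: [-3.03, 3.03], [-0.79, 2.21], [0.23, 2.52], [-1.04, 4.18], [0, 3.07], [-2.55, 2.55]. Speed limits (rad/s): [2.22, 2.22, 2.57, 3.14, 3.14, 3.14].

## Interface

Orientations are given as [roll, pitch, yaw] about the fixed x, y, z axes, in that order (R = Rz(yaw) Ry(pitch) Rx(roll)).
In Python, from cell import manip, eyes, ticket gives the robot as it stands. The module is installed in compiled form; this text tells all that it offers.
- The arm moves only by the tool arm_command, never from a script. Its argument "plan" is a list of rows, each a list of 5 numbers: the opening, from -1 (shut) to 1 (fully open), then the shift along the tool's x, y, z in m, then the turn about the tool's z in rad. In form: [[jaw, dx, dy, dz, roll], ...]. A call has 1 to 20 rows; each row shifts and turns the commanded pose from where the row before left it, along the tool's axes as they then stand; what a row does not reach is not made up. A row lasts 1/8 s, in which the tool goes at most 62.5 mm and 10.7 degrees, less where a joint would pass 70% of its speed; a pose out of reach is approached as far as the arm can. A call is refused whole if a number of a shift passes 0.0625 or a number of a turn 0.188, either way. A call with a gripper value outside its range is refused whole. The fingers move at their own pace and stop on an object; "newtons" is the grip in N (left out, the last holds). Time passes only in rows, so rows that do not move let the fingers close. It gives the time, the measured TCP pose, the force, the opening and the grip force at its end, in the units of the state.
- manip.read_state(): the state, without advancing time (a new reading comes with each control period).
- eyes.camera(name): name is "side" or "top" or "wrist"; returns a dict with "img" (480x640x3 uint8, blue, green, red), "z_map" (480x640 float32, mm along the optical axis (not along the pixel's ray), 0 where there is no reading), "fx", "fy", "cx", "cy" (pixels), "dist" ([k1, k2, p1, p2, k3] as OpenCV has them; the pictures are not rectified), "eye" and "orientation" of the camera in the world. Camera axes: x right, y down, z forward; pixel columns grow to the right and rows downward; lengths in mm; the calibration is good to about 2 mm. A picture is of the moment at which its call begins.
- ticket.sign_off(): hands the job in; it is judged then, once.
The state is a dict: "clock": time; "joints": joint angles; "qd": joint speeds; "effort": joint torques, N m; "eef_pos": TCP position; "eef_rot": TCP orientation; "wrist_force": force on the tool from outside, world axes, zero at the start; "moment": the same for the moment, N m; "finger_gap": finger opening in mm; "finger_force": force on a finger pad.
Only numpy, scipy, OpenCV 4.12 (cv2) and the standard library are available. Lean on these libraries where they do the work, as an engineer would, in place of code of your own. Each camera call takes 0.05 s, during which the arm holds its last target. There are 200 camera calls.

## Task

Lock the sample jar into its carrier: press the long yellow spring catch down with one fingertip and, keeping it down, push the red tab of the bolt with the other fingertip until the bolt is fully home in its keeper. Then let go, so that the catch springs up and locks the bolt there. Only touch and push: do not grasp, lift or shift the jar or disturb the things around.

Things in the scene. Friction and masses are not known exactly. Their poses are not given: they have to be found in the camera images.
- carrier: Jar carrier fixed on the worktop, yaw varies: blue base plate (x -53..+47, y -137..+125, z 0..8 mm in its frame); at its +y end an aluminium bay for the jar, 52 mm high, open to -x; bolt and catch on its -y half. Origin on the worktop. x points from the bolt's line (x = -35 mm) across to the catch's line (x = +27 mm); y is the direction in which the bolt is pushed home; z up.
- bolt (a joint): Slide of the bolt along the carrier's +y, m: 0 = drawn back (start, up to 0.001), 0.080 = home (hard stop). Friction 1.5 N, no spring. While the catch is up, its two teeth block the bolt: at the start (1.5 mm play), 19 mm short of home, and at home, where they lock it (3.5 mm play). It runs free while the catch is more than 5 mm down.
- tab_push (a point): Middle of the pushed face (looking to the carrier's -y) of the bolt's red tab, 44 mm up; moves with the bolt from y = -100 to -20 mm on the line x = -35 mm of the carrier. Tab 30 mm wide along x, 10 mm thick along y, 28 to 60 mm above the worktop. Behind it on that line nothing is higher than 21 mm. A steel arm (8 mm thick, top at 31 mm) runs from its foot to +x.
- catch (a joint): Downward travel of the yellow catch, in m: 0 = up, 0.010 = pressed down to the stop. It moves straight down anywhere along its length. A spring pushes it up: about 5 N at the top, 8.5 N fully down. The bolt is free when the catch is more than 0.005 down.
- catch_top (a point): Centre of the top face of the catch's yellow ribbed press bar: 28 mm wide along the carrier's x, 150 mm long along y (carrier y -137..+13 mm, centre line x = +27 mm, 62 mm beside the bolt's line). Top 42 mm above the worktop when up, 32 mm when fully down. A fingertip may slide along it while pressing.
- jar: Loose sample jar with yellow content and black lid, 62 mm across, 72 mm high, about 0.11 kg, standing in the carrier's bay; origin at the centre of its underside. Must stay standing there.
- timer: Loose bystander: white count-down timer 66 x 66 x 19 mm on the worktop off the carrier's +y end; origin at the centre of its underside.
- spacer: Loose bystander: brass block 25 x 40 x 20 mm on the right part of the worktop; origin at the centre of its underside.
- roll: Loose bystander: roll of labels, 64 mm across, 30 mm high, on the right part of the worktop; origin at the centre of its underside.
- dish: Loose bystander: white porcelain dish 94 x 100 x 44 mm on the right part of the worktop; origin at the centre of its underside.
There are look-alikes about, which are no part of the job. Leave any pink or turquoise look-alike of the jar alone.

How it is judged:
By the outcome, as a careful person would: the job done as asked, in the order asked, and still so for the second after the job is handed in, with the robot touching nothing.
It also fails if it takes over 42 s, if anything falls off the work surface, if the arm or the gripper's body presses on something with over 40 N, if the wrist force passes 120 N, or if a joint passes its speed limit or range.

## Working session

There is one attempt and no reset: what is moved stays moved. The work goes in short steps, Python scripts to look and compute and a tool call to move; the robot and the scene stay as the last step left them, time stands still between calls to the robot, and variables do not carry over. Pictures are saved under pics/ and viewed, at most 10 in all, crops included, and the job is handed in when it is done.

Besides the shell and the picture viewer there is one more tool, called after ">>>" by a JSON object that holds its "op" and its "data", one argument or row to a line. arm_command: Moves the arm, as the interface text tells. Its arguments: {"type":"object","properties":{"plan":{"type":"array"},"newtons":{"type":"number"}},"required":["plan"]}

```bash
mkdir -p pics
cat > h.py <<'E'
import numpy as np, cv2
from cell import manip, eyes, ticket
from scipy.spatial.transform import Rotation as R
def shot(n,save=None):
    c=eyes.camera(n)
    if save: cv2.imwrite('pics/'+save,c['img'])
    return c
def rot(c):
    o=np.array(c['orientation'],float)
    return o if o.shape==(3,3) else R.from_euler('xyz',o).as_matrix()
def ray(c,px):
    K=np.array([[c['fx'],0,c['cx']],[0,c['fy'],c['cy']],[0,0,1]],float)
    p=cv2.undistortPoints(np.array(px,float).reshape(-1,1,2),K,np.array(c['dist'],float)).reshape(-1,2)
    return np.c_[p,np.ones(len(p))]
def plane(c,px,z):
    d=ray(c,px)@rot(c).T; e=np.array(c['eye'],float)
    return e+d*((z-e[2])/d[:,2])[:,None]
def depth(c,px):
    px=np.array(px); zz=c['z_map'][px[:,1].astype(int),px[:,0].astype(int)]
    return np.array(c['eye'])+(ray(c,px)*zz[:,None])@rot(c).T
E
python3 - <<'E'
from h import *
print(manip.read_state())
for n in('top','side'):
    c=shot(n,n+'0.png'); print(n,c['eye'],c['orientation'],c['fx'],c['dist'])
E
```

```text
{'clock': 0.0, 'joints': array([-1.19361329e+00,  3.00481732e-01,  1.52155998e+00, -3.45975992e-05,
        1.32072098e+00, -6.66021592e-02]), 'qd': array([ 0.00107117,  0.00170987,  0.00236915,  0.00150346, -0.0007532 ,
        0.00042099]), 'effort': array([-8.33677841e-04, -5.31810486e+01, -3.52738130e+01,  7.07760570e-02,
        2.44419387e-02, -1.21148064e-04]), 'eef_pos': array([ 236.04040764, -496.48583043,  204.88943149]), 'eef_rot': array([-3.14042298e+00, -4.44323831e-05,  4.43793748e-01]), 'wrist_force': array([-0.5213325 ,  0.88555434,  0.04160457]), 'moment': array([-0.02362978, -0.02644852,  0.02403778]), 'finger_force': 0.0, 'finger_gap': 94.21782120644968}
top [ 283.28571283  -21.58676688 1486.96468312] [-2.94513133 -0.0063116  -1.54970196] 569.6504540775501 [0.0104573 0.        0.        0.        0.       ]
side [  140.65211635 -1390.76278558   810.75100799] [-2.0577714  -0.02363395 -0.28410105] 580.4391081951273 [-0.07061323  0.          0.          0.          0.        ]
```

View pics/top0.png

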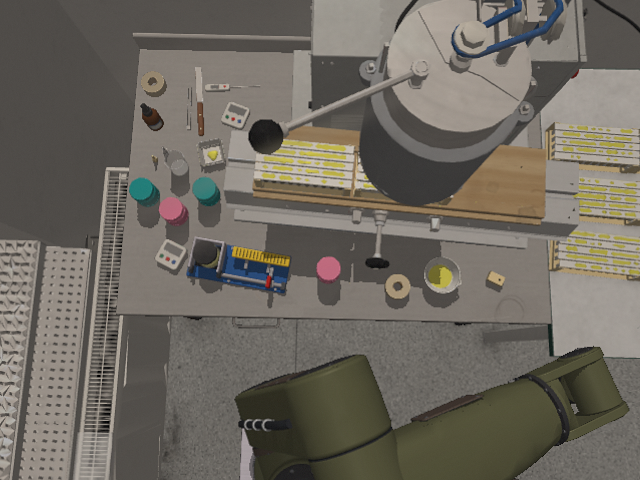

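View pics/side0.png

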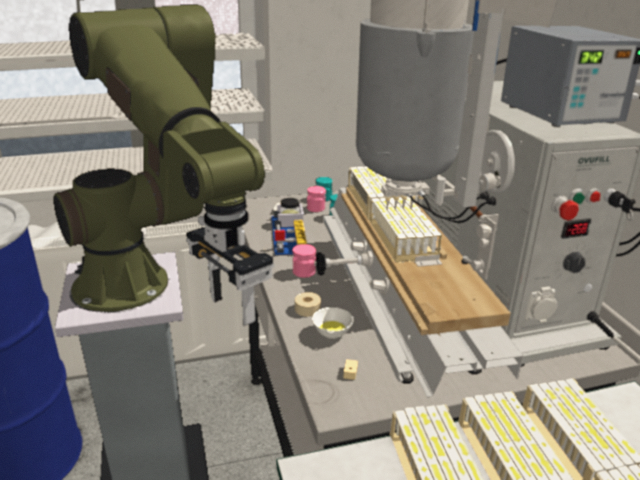

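The top view shows the carrier at about (240,265): yellow catch at (262,256), red tab at (268,282), jar with black lid at (205,252). Lookalikes are the pink jars at (328,269) and (172,210) and the turquoise ones at (143,190) and (205,190). Other yellow things are the dish content (440,277), the tray strips (305,165) and the small tray (212,155). The only ribbed bar on a blue plate with a red tab is at (262,256)/(268,282), so that's my choice. I'll measure it and check it in one crop.

Run:
```python
from h import *
c=shot('top'); im=c['img']; hsv=cv2.cvtColor(im,cv2.COLOR_BGR2HSV)
cv2.imwrite('pics/crop.png',cv2.resize(im[220:310,150:350],None,fx=4,fy=4,interpolation=cv2.INTER_CUBIC))
roi=np.zeros(im.shape[:2],np.uint8); roi[225:305,180:300]=1
def rect(m,z,name):
    m=(m>0).astype(np.uint8)*roi
    k=max(cv2.findContours(m,0,2)[0],key=cv2.contourArea)
    b=cv2.boxPoints(cv2.minAreaRect(k)); P=plane(c,b,z)[:,:2]
    print(name,cv2.contourArea(k),b.mean(0),'ctr',P.mean(0).round(1),'edges',np.round(P[1]-P[0],1),np.round(P[2]-P[1],1))
    ys,xs=np.where(m); D=depth(c,np.c_[xs,ys]); print('  depth med/pct z',np.percentile(D[:,2],[10,50,90]).round(1))
    return P
rect(cv2.inRange(hsv,(18,110,90),(35,255,255)),42,'catch')
red=cv2.inRange(hsv,(0,150,70),(8,255,255))|cv2.inRange(hsv,(172,150,70),(180,255,255))
rect(red,60,'tab')
rect(cv2.inRange(hsv,(100,120,40),(125,255,255)),8,'base')
for n,p in dict(knob=(377,262),rod=(379,235),rail=(330,225),pink=(328,269),roll=(397,287),dish=(442,276),lid=(205,250),vessel=(410,190),disc=(266,135)).items():
    print(n,depth(c,[p]).round(0))
```

```text
catch 562.5 [260.66 256.12] ctr [520.  126.3] edges [28.1 -3.6] [ -23.8 -147.4]
  depth med/pct z [36.7 41.8 46. ]
tab 36.5 [268.13528 281.14117] ctr [453.7 103. ] edges [29.5 -5.3] [ -2.2 -11. ]
  depth med/pct z [47.2 58.1 63.3]
base 655.0 [246.86356 263.0549 ] ctr [506.5 165.1] edges [ 72.2 -10.9] [ -22.4 -119.2]
  depth med/pct z [ 3.4  7.8 12. ]
knob [[ 499. -164.  122.]]
rod [[ 570. -171.  100.]]
rail [[603. -50.  52.]]
pink [[486. -47.  71.]]
roll [[ 453. -230.   -0.]]
dish [[ 482. -344.   17.]]
lid [[526. 262.  79.]]
vessel [[ 575. -186.  487.]]
disc [[546.  47. 817.]]
```

View pics/crop.png

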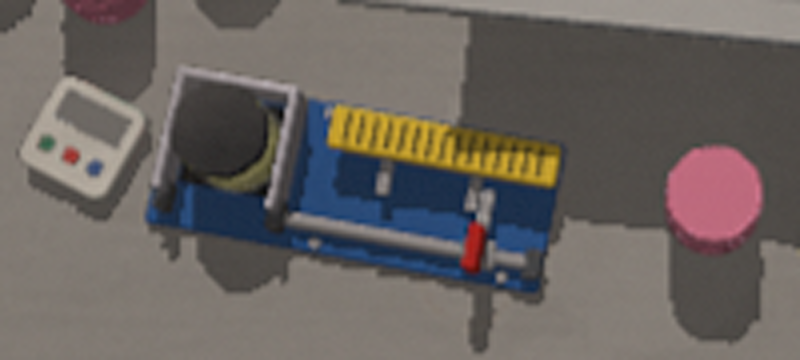

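The crop confirms the choice: ribbed yellow catch, red tab on the rod, blue plate and black-lidded jar in the bay, with the pink lookalike off to the right. The catch measures 28×149 mm, and the tab lands within 1 mm of where the catch fit puts it. Carrier origin is about (503,192) with yaw −0.16. I'll travel high to above carrier (-4,-118), then turn.

>>> {"op": "arm_command", "data": {
  "plan": [
    [0.05,0.0333,-0.0294,0,0],
    [0.05,0.0333,-0.0294,0,0],
    [0.05,0.0333,-0.0294,0,0],
    [0.05,0.0333,-0.0294,0,0],
    [0.05,0.0333,-0.0294,0,0],
    [0.05,0.0333,-0.0294,0,0],
    [0.05,0.0333,-0.0294,0,0],
    [0.05,0.0333,-0.0294,0,0],
    [0.05,0.0333,-0.0294,0,0],
    [0.05,0.0333,-0.0294,0,0],
    [0.05,0.0333,-0.0294,0,0],
    [0.05,0.0333,-0.0294,0,0],
    [0.05,0.0333,-0.0294,0,0],
    [0.05,0.0333,-0.0294,0,0],
    [0.05,0,0,0,-0.161],
    [0.05,0,0,0,-0.161],
    [0.05,0,0,0,-0.161],
    [0.05,0,0,0,-0.161],
    [0.05,0,0,0,-0.161],
    [0.05,0,0,0,-0.162]
  ]
}}

```text
clock: 2.65
eef_pos: [480.4, 75.2, 205.3]
eef_rot: [-3.141, 0.0, 1.416]
wrist_force: [0.7, 0.7, -0.3]
finger_gap: 49.8
finger_force: 0.0
```

>>> {"op": "arm_command", "data": {
  "plan": [
    [0.05,0,0,0.03,0],
    [0.05,0,0,0.03,0],
    [0.05,0,0,0.03,0],
    [0.05,0,0,0.03,0],
    [0.05,0,0,0,0],
    [0.05,0,0,0,0]
  ]
}}

```text
clock: 3.4
eef_pos: [480.9, 75.3, 86.5]
eef_rot: [3.141, -0.0, 1.411]
wrist_force: [0.5, 0.2, 0.7]
finger_gap: 49.4
finger_force: 0.0
```

Run:
```python
from h import *
c=shot('wrist','w1.png'); s=manip.read_state(); print(s['eef_pos'],s['eef_rot'])
hsv=cv2.cvtColor(c['img'],cv2.COLOR_BGR2HSV)
t=-.16; ex=np.array([np.cos(t),np.sin(t)]); ey=np.array([-ex[1],ex[0]]); O=np.array([503.2,191.8])
red=cv2.inRange(hsv,(0,150,70),(8,255,255))|cv2.inRange(hsv,(172,150,70),(180,255,255))
for n,m in(('catch',cv2.inRange(hsv,(18,110,90),(35,255,255))),('tab',red)):
    ys,xs=np.where(m); D=depth(c,np.c_[xs,ys]); zt=42 if n=='catch' else 60
    D=D[abs(D[:,2]-zt)<4]; q=D[:,:2]-O; print(n,len(D),'z',np.median(D[:,2]),'x',np.percentile(q@ex,[2,50,98]).round(1),'y',np.percentile(q@ey,[2,50,98]).round(1))
```

```text
[481.10654726  75.23050912  86.72025834] [ 3.13990832e+00 -3.97274823e-04  1.41078838e+00]
catch 9498 z 41.96800745200143 x [12.4 25.2 39.1] y [-129.8  -49.7   10. ]
tab 761 z 59.47822002038902 x [-49.4 -35.6 -21.9] y [-98.7 -93.9 -89.9]
```

View pics/w1.png

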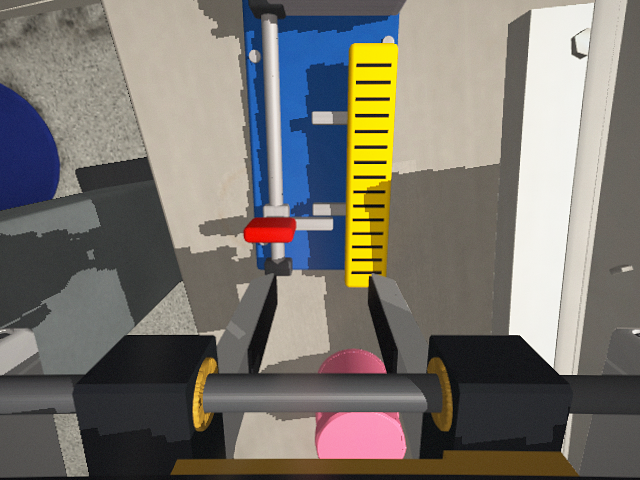

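The wrist view agrees: tab at (270,230), catch at (372,165), fingers straddling the two lines just behind the tab. I'll press down next.

>>> {"op": "arm_command", "data": {
  "plan": [
    [0.05,0,0,0.018,0],
    [0.05,0,0,0.018,0],
    [0.05,0,0,0.006,0],
    [0.05,0,0,0.005,0],
    [0.05,0,0,0.003,0],
    [0.05,0,0,0.0025,0],
    [0.05,0,0,0,0],
    [0.05,0,0,0,0]
  ]
}}

```text
clock: 4.45
eef_pos: [480.9, 75.2, 33.9]
eef_rot: [3.14, -0.0, 1.411]
wrist_force: [-3.9, -1.1, 6.6]
finger_gap: 49.1
finger_force: 3.4
```

>>> {"op": "arm_command", "data": {
  "plan": [
    [0.05,0.006,0,0,0],
    [0.05,0.006,0,0,0],
    [0.05,0.006,0,0,0],
    [0.05,0.006,0,0,0],
    [0.05,0,0,0,0],
    [0.05,0,0,0,0]
  ]
}}

```text
clock: 5.2
eef_pos: [485.3, 98.9, 34.1]
eef_rot: [3.139, -0.001, 1.411]
wrist_force: [-0.1, -1.0, 6.3]
finger_gap: 49.5
finger_force: 3.4
```

```bash
cat > m.py <<'E'
from h import *
import sys
c=shot('wrist',sys.argv[1]); s=manip.read_state()
hsv=cv2.cvtColor(c['img'],cv2.COLOR_BGR2HSV)
t=-.16; ex=np.array([np.cos(t),np.sin(t)]); ey=np.array([-ex[1],ex[0]]); O=np.array([503.2,191.8])
p=s['eef_pos'][:2]-O; print('tcp',p@ex,p@ey,s['eef_pos'][2],s['wrist_force'][:2]@ex,s['wrist_force'][:2]@ey,s['wrist_force'][2])
red=cv2.inRange(hsv,(0,150,70),(8,255,255))|cv2.inRange(hsv,(172,150,70),(180,255,255))
for n,m in(('catch',cv2.inRange(hsv,(18,110,90),(35,255,255))),('tab',red)):
    ys,xs=np.where(m); D=depth(c,np.c_[xs,ys]); k=abs(D[:,2]-(37 if n=='catch' else 60))<(8 if n=='catch' else 4); D=D[k]; q=D[:,:2]-O
    print(n,len(D),'z',np.median(D[:,2]),'x',np.percentile(q@ex,[2,50,98]).round(1),'y',np.percentile(q@ey,[2,50,98]).round(1))
E
python3 m.py w2.png
```

```text
tcp -2.862276457994636 -94.50711393907703 34.15838251894773 0.38362648957519885 -1.094445297194619 6.270217051245664
catch 11527 z 34.04589493802379 x [12.2 23.5 38.8] y [-131.5  -39.8   10.4]
tab 1282 z 59.44323689328125 x [-49.5 -35.6 -21.9] y [-83.3 -78.  -74.2]
```

The catch is 8 mm down and the bolt is moving freely, now 16 mm along. I'll continue home.

>>> {"op": "arm_command", "data": {
  "plan": [
    [0.05,0.006,0,0,0],
    [0.05,0.006,0,0,0],
    [0.05,0.006,0,0,0],
    [0.05,0.006,0,0,0],
    [0.05,0.006,0,0,0],
    [0.05,0.006,0,0,0],
    [0.05,0.006,0,0,0],
    [0.05,0.006,0,0,0],
    [0.05,0.006,0,0,0],
    [0.05,0.005,0,0,0],
    [0.05,0.002,0,0,0],
    [0.05,0.002,0,0,0],
    [0.05,0.001,0,0,0],
    [0.05,0,0,0,0]
  ]
}}

```text
clock: 7.0
eef_pos: [495.4, 161.7, 34.1]
eef_rot: [3.139, -0.0, 1.411]
wrist_force: [-0.5, -4.9, 7.0]
finger_gap: 49.3
finger_force: 3.8
```

```bash
python3 m.py w3.png
```

```text
tcp -2.893571687523369 -30.89452755155922 34.12772145233108 0.24667728110101886 -5.566293616369083 7.464159882920767
catch 6867 z 33.82601487053236 x [12.2 22.2 38.7] y [-133.   -28.4   12.2]
tab 1280 z 59.45052670895981 x [-49.5 -35.7 -21.8] y [-19.7 -14.4 -10.7]
```

>>> {"op": "arm_command", "data": {
  "plan": [
    [0.05,0.001,0,0,0],
    [0.05,0.001,0,0,0],
    [0.05,0.001,0,0,0],
    [0.05,0,0,0,0]
  ]
}}

```text
clock: 7.55
eef_pos: [495.6, 162.9, 34.1]
eef_rot: [3.14, 0.003, 1.412]
wrist_force: [-2.3, -20.7, 11.6]
finger_gap: 49.2
finger_force: 12.3
```

```bash
python3 m.py w4.png
```

```text
tcp -2.9020566976132596 -29.73714582205458 34.1172590666495 1.5001732802022159 -21.442361994132124 12.782055731996525
catch 6774 z 33.77651726457738 x [12.2 22.2 38.7] y [-132.9  -30.1   12.2]
tab 1289 z 59.45607130089127 x [-49.5 -35.6 -21.9] y [-19.  -13.7  -9.8]
```

Hard stop: 21 N, with the tab 80 mm along. I'll ease off slightly and lift away.

>>> {"op": "arm_command", "data": {
  "plan": [
    [0.05,-0.002,0,0,0],
    [0.05,-0.001,0,0,0],
    [0.05,0,0,-0.004,0],
    [0.05,0,0,-0.006,0],
    [0.05,-0.003,0,-0.01,0],
    [0.05,-0.006,0,-0.02,0],
    [0.05,-0.005,0,-0.03,0],
    [0.05,0,0,-0.03,0],
    [0.05,0,0,-0.03,0],
    [0.05,0,0,0,0],
    [0.05,0,0,0,0]
  ]
}}

```text
clock: 8.98
eef_pos: [491.7, 148.0, 162.3]
eef_rot: [-3.14, 0.001, 1.411]
wrist_force: [-1.0, 0.4, 0.8]
finger_gap: 49.4
finger_force: 0.0
```

```bash
python3 m.py w5.png
```

```text
tcp -4.383232303494347 -45.03862655680263 161.95990537113383 0.37506627716386215 0.4533490160451376 0.017877642855342324
catch 4593 z 41.85332281817006 x [12.4 25.3 39. ] y [-131.8  -51.6   10.7]
tab 442 z 59.48107363816399 x [-49.3 -35.7 -21.9] y [-19.8 -14.4 -10. ]
```

View pics/w5.png

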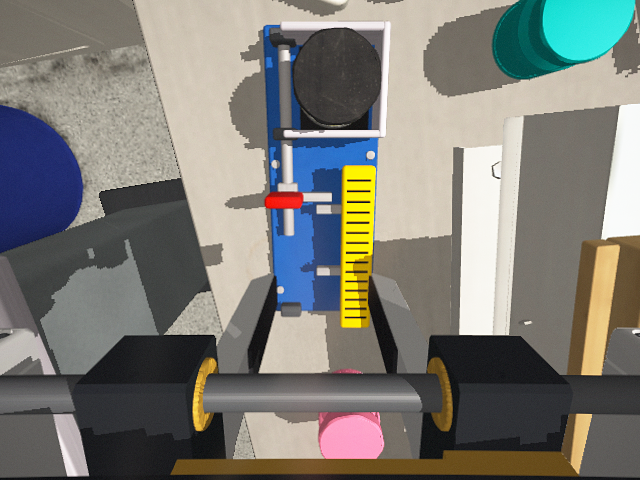

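The picture shows the red tab at (284,200) fully forward, its arm just past the tooth at (328,210). The catch is back up (top at 41.9 mm), the jar stands in its bay at (338,80), and the arm is clear.

```bash
python3 -c "
from cell import ticket
print(ticket.sign_off())"
```

```text
the job is handed in; nothing more can be done
None
```

The bolt is home against its hard stop (about 80 mm of travel) with the catch sprung back up behind it; the last picture, with the arm clear, shows the jar still standing in its bay, and the job was handed in at about 9 s.

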